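# Click the reagent cassette into the water analyser

### The arm

A 6-joint arm with a two-finger parallel gripper is mounted at the origin on a cart in front of the work surface, level with it; the furniture and walls round the work are solid. World frame = base frame: x ahead of the robot, y to its left, z up, the work surface at z = 0. Lengths are in m, angles in rad, forces in N, time in s.
With the tool pointing down it reaches from about 0.3 to 0.875 m from the base axis. Payload 6.4 kg.
Tool frame: the origin (TCP) lies midway between the tips of the shut fingers; the grasp point (between the pads) lies 19 mm behind it; z points along the fingers, y is the line along which they close (so a half turn about z gives the same grasp; the last joint's range is limited). The gripper opens to 85 mm and grips with 20 to 120 N. Pads are 22 mm wide; open, the fingers measure 114 mm over their backs; the gripper's body (76 mm by 85 mm) begins 54 mm behind the grasp point. The pads swing forward as they close: fully open they stand 13 mm farther back than shut.
Start: joints at [-1.515, 0.181, 1.607, -0, 1.354, -0.206], TCP at [0.149, -0.555, 0.231] pointing down, gripper open.
Joint ranges: [-2.99, 2.99], [-0.89, 2.07], [0.3, 2.58], [-1.14, 4.28], [0, 2.63], [-3.12, 3.12]. Speed limits (rad/s): [2.57, 2.57, 3.01, 3.14, 3.14, 3.14].

### API

Orientations are given as a unit quaternion [w, x, y, z].
In Python, from bench import ctrl gives the robot as it stands. The module is installed in compiled form; this text tells all that it offers.
- The arm moves only by the tool move_arm, never from a script. Its argument "plan" is one flat list of numbers, 6 for each row, row after row: the shift along the world's x, y, z in units of 50 mm (1.0 is 50 mm), then the turn, a rotation vector about the world's x, y, z in rad. A call has 1 to 10 rows; each row is the pose to reach, as a shift and turn from the pose commanded when the call began; what a row does not reach only later rows make up. A row lasts 1/8 s, in which the tool goes at most 62.5 mm and 10.7 degrees, less where a joint would pass 70% of its speed; a pose out of reach is approached as far as the arm can. A call with a gripper value outside its range is refused whole. "grip" is the finger opening in mm, from 0 to 85.4, set as the call begins (left out, the last holds). The fingers move at their own pace and stop on an object; the grip force is fixed at half the most. Time passes only in rows, so rows that repeat a pose let the fingers close. It gives the time, the measured TCP pose, the force, the opening and the grip force at its end, in the units of the state.
- ctrl.get_obs(): the state, without advancing time (a new reading comes with each control period).
- ctrl.camera(name): name is "side" or "top" or "wrist"; returns a dict with "pixels" (480x640x3 uint8, red, green, blue), "fx", "fy", "cx", "cy" (pixels), "origin" and "attitude" of the camera in the world. Camera axes: x right, y down, z forward; pixel columns grow to the right and rows downward; lengths in m; the calibration is good to about 2 mm. A picture is of the moment at which its call begins. There is no depth.
- ctrl.hand_in(): hands the job in; it is judged then, once.
The state is a dict: "time_s": time; "q": joint angles; "dq": joint speeds; "joint_efforts": joint torques, N m; "eef_pos": TCP position; "eef_rot": TCP orientation; "wrist_force": force on the tool from outside, world axes, zero at the start; "torque": the same for the moment, N m; "opening": opening from 0.0 (shut) to 1.0 (fully open); "grasp_force": force on a finger pad.
Only numpy, scipy, OpenCV 4.12 (cv2) and the standard library are available. Lean on these libraries where they do the work, as an engineer would, in place of code of your own. Each camera call takes 0.05 s, during which the arm holds its last target. There are 200 camera calls.

### The job

Load the white reagent cassette into the water analyser: lay it on the loading track with its notched end towards the analyser, slide it in between the rails and push it home against the ejector spring until the spring catch at the side has clicked into its notch and holds it. Keep the cassette level, do not force it against the hard end stop behind, and leave the other things on the bench where they are.

Things in the scene. Friction and masses are not known exactly. Their poses are not given: they have to be found in the camera images.
- cassette_center (a point): centre (22 mm above the underside) of the loose reagent cassette: a white bar with grey flanges, 160 mm long, 44 mm high, 0.17 to 0.35 kg. Its body is 35 mm wide, with bare sides from 16 to 42 mm above the underside; below that a flange on both sides makes it 50 mm wide. x points to its leading end (80 mm ahead), y to its left, z up. Five flat grey caps on top
- cassette_notch (a point): middle of the notch in the cassette's right flange, a 30 mm long gap that takes the catch, 40 mm ahead of the cassette's centre. The 25 mm long lug between notch and leading end pushes the catch aside. The left flange has no gap. Axes as the cassette's
- cassette_rear (a point): centre of the cassette's flat, upright rear end (35 mm wide, 44 mm high), 80 mm behind its centre: the face to push on. Axes as the cassette's
- track: fixed loading track and analyser in one. Origin on the worktop at the mouth of the rails, midway between them; x is the way in, y left, z up. Analyser: white box 144 mm wide, 115 mm high, from x = 184 to 264 mm. When home the cassette's centre is at about x = 68 mm, its rear 12 mm in front of the mouth; the catch and stop are bolted in slots, so this differs by up to 12 mm: push until it clicks
- track_apron (a point): middle of the open loading apron in front of the rails, on the surface (6 mm above the worktop) on which the cassette slides. Axes as the track's. The apron is 70 mm wide and reaches 60 mm to either side of this point along x. Flared guides, tops 30 mm above the worktop, stand on its last 32 mm before the mouth: 68 mm apart at their front, 53 mm at the mouth
- track_rails (a point): middle of the railed part, on the sliding surface, 75 mm beyond the mouth. Axes as the track's. The two rails are 150 mm long and 53 mm apart (flange 50 mm). Lips on them, 19.5 to 24.5 mm above the sliding surface and 41 mm apart, cover the flange, so the cassette goes in only along x
- catch (a joint): turn of the spring catch, rad: 0 sprung in (at rest, and when clicked in the notch), 0.04 to 0.08 while the lug passes in the last 25 mm. A steel arm outside the right rail, its sloped nose standing in through a window. Pushing takes 3 to 6 N at the catch, up to 10 N with the ejector spring, 2 N less at the click; the hard end stop is 3 to 5 mm further and must not be pressed with over 25 N
- timer: bystander: white timer 60 x 68 mm, 18 mm high, right of the track; origin under its centre
- bottle_indicator: bystander: small brown bottle with black cap, 41 mm across, 90 mm high, right of the rails; origin under its centre
- petri_dish: bystander: clear petri dish 69 mm across, 17 mm high, left of the rails; origin under its centre
Things that resemble listed ones, but are neither listed nor needed, are in the scene too. There is more than one size of the part that bears cassette_center; the job needs the largest.

How it is judged:
By the outcome, as a careful person would: the job done as asked, in the order asked, and still so for the second after the job is handed in, with the robot touching nothing.
It also fails if it takes over 56 s, if anything falls off the work surface, if the arm or the gripper's body presses on something with over 40 N, if the wrist force passes 120 N, or if a joint passes its speed limit or range.

## Working session

There is one attempt and no reset: what is moved stays moved. The work goes in short steps, Python scripts to look and compute and a tool call to move; the robot and the scene stay as the last step left them, time stands still between calls to the robot, and variables do not carry over. Pictures are saved under pics/ and viewed, at most 10 in all, crops included, and the job is handed in when it is done.

Besides the shell and the picture viewer there is one more tool, called after "Emit:" in YAML: its name, and indented under it one key for each argument. move_arm: Moves the arm, as the interface text tells. Its arguments: {"type":"object","properties":{"plan":{"type":"array"},"grip":{"type":"number"}},"required":["plan"]}

```bash
mkdir -p pics
cat > h.py <<'E'
import numpy as np, cv2
from bench import ctrl
from scipy.spatial.transform import Rotation as R
def Rm(a):
    a=np.array(a,float)
    return a if a.shape==(3,3) else R.from_quat(a[[1,2,3,0]]).as_matrix()
def shot(n,f):
    c=ctrl.camera(n); cv2.imwrite(f'pics/{f}.png',c['pixels'][:,:,::-1]); 
    np.save(f'pics/{f}.npy',np.array([c['fx'],c['fy'],c['cx'],c['cy'],*c['origin'],*Rm(c['attitude']).ravel()])); return c
def ray(f,u,v):
    k=np.load(f'pics/{f}.npy'); d=k[7:].reshape(3,3)@[(u-k[2])/k[0],(v-k[3])/k[1],1]; return k[4:7],d
def onz(f,u,v,z):
    o,d=ray(f,u,v); return o+d*(z-o[2])/d[2]
def tri(obs):
    A=0;b=0
    for f,u,v in obs:
        o,d=ray(f,u,v); d=d/np.linalg.norm(d); P=np.eye(3)-np.outer(d,d); A=A+P; b=b+P@o
    return np.linalg.solve(A,b)
def proj(f,p):
    k=np.load(f'pics/{f}.npy'); q=k[7:].reshape(3,3).T@(np.array(p)-k[4:7]); return k[:2]*q[:2]/q[2]+k[2:4]
E
python3 - <<'E'
from h import *
for n in('top','side','wrist'):
    shot(n,n+'0'); print(n,np.load(f'pics/{n}0.npy').round(3))
E
```

```text
top [ 4.47769e+02  4.47769e+02  3.18258e+02  2.30657e+02  3.69000e-01
 -1.40000e-02  1.04800e+00  6.30000e-02 -9.76000e-01  2.08000e-01
 -9.98000e-01 -6.30000e-02  6.00000e-03  7.00000e-03 -2.08000e-01
 -9.78000e-01]
side [ 4.67739e+02  4.67739e+02  3.25813e+02  2.41164e+02  3.85000e-01
 -7.79000e-01  7.36000e-01  9.75000e-01 -1.53000e-01  1.64000e-01
 -2.24000e-01 -6.44000e-01  7.32000e-01 -6.00000e-03 -7.50000e-01
 -6.61000e-01]
wrist [ 4.05223e+02  4.05223e+02  3.19572e+02  2.41836e+02  2.30000e-01
 -5.34000e-01  3.73000e-01  2.58000e-01 -9.12000e-01 -3.19000e-01
 -9.66000e-01 -2.45000e-01 -8.30000e-02 -2.00000e-03  3.30000e-01
 -9.44000e-01]
```

View pics/top0.png

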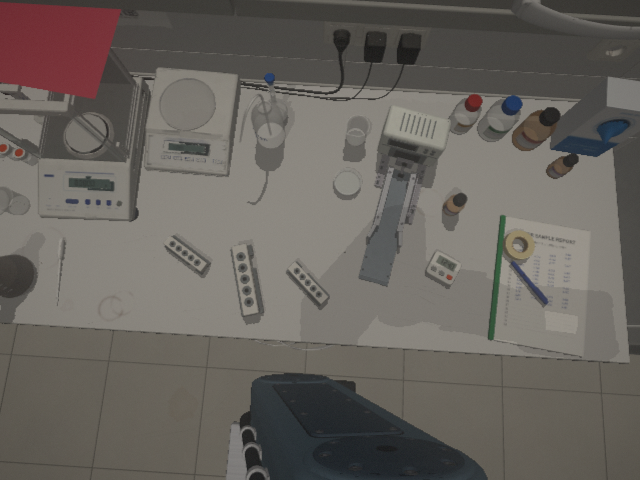

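View pics/side0.png

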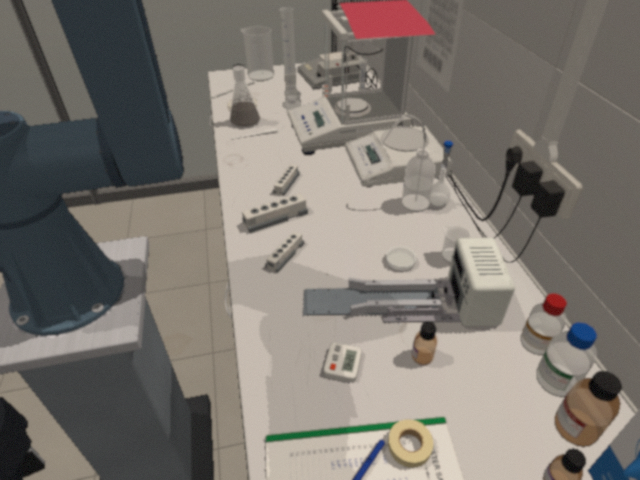

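The top view shows the big cassette at about (245,280), with a smaller look-alike on each side. The apron runs from (376,282) to about (395,230), the rails from there to (400,165), and the analyser sits at (415,130). In the side view the cassette is at (274,212) and the track runs from (305,300) to (450,300).

Run:
```python
from h import *
t=cv2.imread('pics/top0.png'); 
a=cv2.resize(t[225:330,215:415],None,fx=4,fy=4,interpolation=3)[:, :]
cv2.imwrite('pics/c0.png',a[:, :800])
for n,u,v in[('cass',246,280),('cass far',240,245),('cass near',251,315),('apron front',376,282),('analyser front',398,165)]: print(n,onz('top0',u,v,0.03).round(3))
print(ctrl.get_obs()['eef_rot'], ctrl.get_obs()['wrist_force'])
```

```text
cass [0.461 0.149 0.03 ]
cass far [0.54  0.171 0.03 ]
cass near [0.384 0.131 0.03 ]
apron front [ 0.475 -0.146  0.03 ]
analyser front [ 0.759 -0.188  0.03 ]
[-6.79560325e-04  9.91442017e-01  1.30546019e-01  5.41488233e-05] [ 0.4163749   0.1848551  -0.25477532]
```

View pics/c0.png

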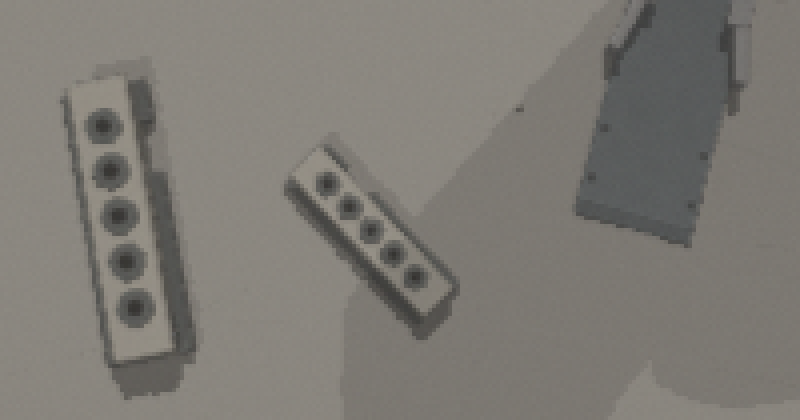

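The crop shows the notch in the big cassette's right flange, near the far end at crop (150,150). So its leading end already points away from the robot. I'll look at the track with the wrist camera on the way over.

Emit:
move_arm:
  plan: [0.9,0.8,0.1,0,0,0,1.8,1.6,0.2,0,0,0,2.7,2.4,0.3,0,0,0,3.6,3.2,0.4,0,0,0,4.5,4.0,0.5,0,0,0,5.4,4.8,0.6,0,0,0,6.3,5.7,0.7,0,0,0,7.2,6.7,0.8,0,0,0,8,7.7,0.8,0,0,0,8,7.7,0.8,0,0,0]

```text
time_s: 1.4
eef_pos: [0.5504, -0.1669, 0.2709]
eef_rot: [-0.0, 0.991, 0.133, 0.0]
wrist_force: [-1.1, -0.3, -0.3]
opening: 0.999
grasp_force: 0.0
```

Run:
```python
from h import *
shot('wrist','w1'); shot('top','top1'); o=ctrl.get_obs(); print(o['eef_pos'],o['eef_rot'],o['time_s'])
```

```text
[ 0.5489643  -0.16947574  0.27077199] [-1.57998985e-04  9.91288685e-01  1.31706053e-01 -4.83767751e-04] 1.5
```

View pics/w1.png

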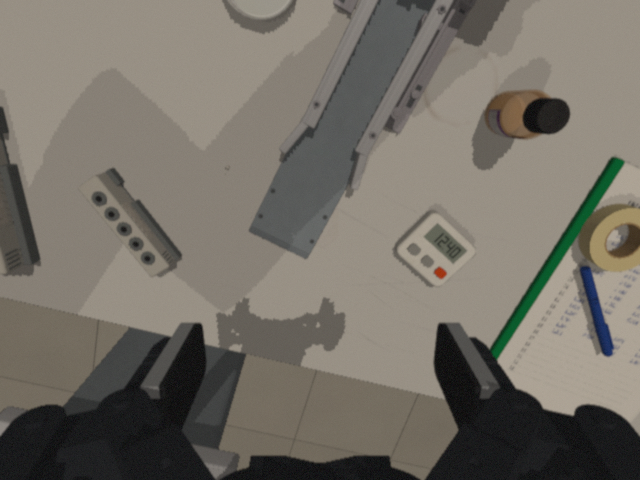

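The wrist view shows the apron front corners at about (250,231) and (306,258). The guides start at (284,153) and (355,187), and the rails run up to the right. Next I'll look at the cassette.

Emit:
move_arm:
  plan: [-0.3,1.0,0,0,0,0,-0.7,2.1,0,0,0,0,-1.1,3.2,0,0,0,0,-1.5,4.3,0,0,0,0,-1.8,5.3,0,0,0,0,-2,6.2,0,0,0,0,-2,6.2,0,0,0,0]

```text
time_s: 2.38
eef_pos: [0.4479, 0.1404, 0.2713]
eef_rot: [-0.0, 0.991, 0.132, 0.0]
wrist_force: [-0.2, -0.9, -0.5]
opening: 1.0
grasp_force: 0.0
```

Run:
```python
from h import *
shot('wrist','w2'); o=ctrl.get_obs(); print(o['eef_pos'],o['eef_rot'],o['time_s'])
im=cv2.imread('pics/w1.png').astype(int)
print(im[210,290],im[130,340],im[215,230],im[50,380],im[240,330])
m=((im[:,:,0]-im[:,:,2])>5).astype(np.uint8)*255
m[:, :230]=0; m[270:]=0; m[:,470:]=0
m=cv2.morphologyEx(m,cv2.MORPH_OPEN,np.ones((5,5)))
n,l,s,c=cv2.connectedComponentsWithStats(m); i=l[210,290]; print(s[i])
M=(l==i)
# rectified points on sliding surface
v,u=np.nonzero(M); P=np.array([onz('w1',a,b,0.006)[:2] for a,b in zip(u,v)])
np.save('P.npy',P)
cen=P.mean(0); w=np.linalg.svd(P-cen,full_matrices=False)[2][0]; w*=np.sign(w[0])
for it in range(4):
    s=(P-cen)@w; t=(P-cen)@[-w[1],w[0]]
    b=np.arange(s.min(),s.max(),.006); mid=[];
    for a in b:
        k=(s>=a)&(s<a+.006)
        if k.sum()>20: mid.append((a+.003,t[k].min(),t[k].max()))
    mid=np.array(mid)
    if it==0: pass
    k=(mid[:,0]<s.min()+.075)&(mid[:,0]>s.min()+.012)
    f=np.polyfit(mid[k,0],(mid[k,1]+mid[k,2])/2,1); yaw=np.arctan2(w[1],w[0])+np.arctan(f[0]); 
    cen=cen+np.array([-w[1],w[0]])*f[1]; w=np.array([np.cos(yaw),np.sin(yaw)])
print('yaw',yaw,'cen',cen,'smin',np.sort(s)[20]); print((mid*1000).round(1).tolist())
print('front',cen+w*np.sort(s)[20])
```

```text
[0.44850417 0.13907236 0.27127165] [3.50582217e-04 9.91387461e-01 1.30960980e-01 9.57328851e-06] 2.425
[89 88 87] [87 89 87] [121 130 137] [89 89 88] [131 144 152]
[     0      0    640    480 307200]
yaw -0.7386715383433291 cen [ 1.07490774 -0.78728234] smin -1.3278326431715641
[[-1325.3, -13.9, 5.0], [-1319.3, -19.7, 8.5], [-1313.3, -26.6, 11.0], [-1307.3, -32.5, 14.4], [-1301.3, -39.4, 17.8], [-1295.3, -45.3, 21.1], [-1289.3, -52.2, 24.4], [-1283.3, -58.1, 27.7], [-1277.3, -64.9, 30.9], [-1271.3, -70.8, 34.2], [-1265.3, -77.7, 37.4], [-1259.3, -84.6, 40.5], [-1253.3, -90.5, 43.7], [-1247.3, -97.3, 46.8], [-1241.3, -103.2, 50.7], [-1235.3, -110.1, 53.7], [-1229.3, -116.0, 56.7], [-1223.3, -122.9, 59.8], [-1217.3, -128.7, 63.5], [-1211.3, -135.6, 66.5], [-1205.3, -141.5, 70.1], [-1199.3, -148.4, 73.0], [-1193.3, -155.2, 75.9], [-1187.3, -161.1, 79.5], [-1181.3, -168.0, 83.0], [-1175.3, -173.9, 85.8], [-1169.3, -180.7, 89.3], [-1163.3, -186.6, 92.7], [-1157.3, -193.5, 95.5], [-1151.3, -199.4, 98.9], [-1145.3, -206.3, 102.2], [-1139.3, -213.1, 105.5], [-1133.3, -219.0, 108.8], [-1127.
[... 2205 characters left out ...]
 [-599.3, -395.5, 39.4], [-593.3, -385.8, 32.9], [-587.3, -376.2, 26.4], [-581.3, -366.7, 20.0], [-575.3, -357.5, 13.5], [-569.3, -348.3, 7.1], [-563.3, -338.3, 0.6], [-557.3, -329.5, -5.9], [-551.3, -319.8, -12.3], [-545.3, -310.3, -18.8], [-539.3, -301.0, -25.2], [-533.3, -291.8, -31.7], [-527.3, -281.9, -38.1], [-521.3, -273.0, -44.6], [-515.3, -263.4, -51.0], [-509.3, -254.0, -57.5], [-503.3, -244.7, -64.0], [-497.3, -234.8, -70.4], [-491.3, -225.8, -76.9], [-485.3, -216.3, -83.3], [-479.3, -206.9, -89.8], [-473.3, -197.7, -96.2], [-467.3, -187.8, -102.7], [-461.3, -179.0, -109.1], [-455.3, -169.5, -115.6], [-449.3, -159.5, -122.0], [-443.3, -150.5, -128.5]]
front [0.09315652 0.10675573]
```

View pics/w2.png

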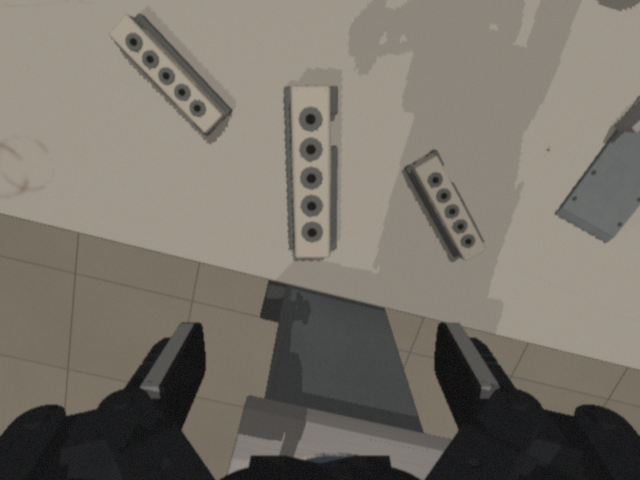

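The near view shows the cassette caps from (310,119) to (312,233) along column ~311, and the notch at (335,133) on the right. The front top edge is at row 87 and the rear edge at about row 258.

```bash
cat > m.py <<'E'
from h import *
def caps(f,x0,y0,x1,y1,thr,up=4,amin=3,amax=400):
    g=cv2.imread(f'pics/{f}.png',0)[y0:y1,x0:x1]; g=cv2.resize(g,None,fx=up,fy=up,interpolation=cv2.INTER_CUBIC)
    n,l,s,c=cv2.connectedComponentsWithStats((g<thr).astype(np.uint8))
    return [((c[i]+.5)/up-.5+[x0,y0]).round(2).tolist()+[int(s[i,4]/up/up)] for i in range(1,n) if amin<=s[i,4]/up/up<=amax and max(s[i,2:4])<2*min(s[i,2:4])]
def track(f,seed,z=.006,box=None):
    im=cv2.imread(f'pics/{f}.png').astype(float); im=cv2.GaussianBlur(im,(3,3),0)
    m=((im[:,:,0]/(im[:,:,2]+1)>.955)&(im[:,:,1]>60)).astype(np.uint8)
    m=cv2.morphologyEx(m,cv2.MORPH_OPEN,np.ones((3,3)))
    n,l,s,c=cv2.connectedComponentsWithStats(m,connectivity=4); i=l[seed[1],seed[0]]
    return (l==i).astype(np.uint8), s[i]
E
python3 - <<'E'
from m import *
print('w2',caps('w2',292,90,330,250,75)); print('top0',caps('top0',232,248,256,312,75,8))
M,s=track('w1',(290,210)); print(s)
cv2.imwrite('pics/mask.png',M*255)
c=max(cv2.findContours(M,0,2)[0],key=cv2.contourArea)
a=cv2.approxPolyDP(c,3,True)[:,0]
for p in a: print(p,onz('w1',*p,.006)[:2].round(4))
E
```

```text
w2 [[310.07, 118.78, 94], [310.43, 149.1, 87], [310.87, 177.98, 83], [311.2, 205.75, 78], [311.59, 232.14, 75]]
top0 [[240.26, 256.05, 11], [250.9, 255.54, 6], [242.13, 267.22, 13], [244.16, 278.5, 13], [246.13, 289.95, 13], [248.26, 301.5, 14]]
[  251     0   177   257 14663]
[414   2] [ 0.7326 -0.204 ]
[408   9] [ 0.7261 -0.2007]
[397   0] [ 0.7301 -0.189 ]
[378   1] [ 0.725  -0.1731]
[313 134] [ 0.5999 -0.1471]
[304 136] [ 0.5958 -0.1392]
[283 160] [ 0.5678 -0.1248]
[251 231] [ 0.4867 -0.1096]
[303 256] [ 0.4738 -0.1697]
[308 254] [ 0.4774 -0.1743]
[349 181] [ 0.565  -0.1942]
[357 141] [ 0.6049 -0.1905]
[414  38] [ 0.7056 -0.2137]
[421  16] [ 0.7239 -0.2137]
[427  12] [ 0.7283 -0.2178]
```

Run:
```python
from m import *
W=[tri([('w2',*a),('top0',*b)]) for a,b in zip([(310.07,118.78),(310.43,149.1),(310.87,177.98),(311.2,205.75),(311.59,232.14)],[(240.26,256.05),(242.13,267.22),(244.16,278.5),(246.13,289.95),(248.26,301.5)])]
W=np.array(W);print(W.round(4)); 
Z=np.array([onz('w2',*a,.044) for a in [(310.07,118.78),(310.43,149.1),(310.87,177.98),(311.2,205.75),(311.59,232.14)]]);print(Z.round(4))
d=(Z[0]-Z[4]); print('yaw',np.arctan2(d[1],d[0]), 'tri yaw',np.arctan2(*(W[0]-W[4])[[1,0]]))
for n,v in(('front',87),('rear',250)): print(n,onz('w2',311,v,.044).round(4))
M,s=track('w1',(290,210))
def side(lo,hi,z,left):
    p=[]
    for v in range(lo,hi):
        u=np.nonzero(M[v])[0]; p.append(onz('w1',u[0]-.5 if left else u[-1]+.5,v,z)[:2])
    p=np.array(p); c=p.mean(0)
    vx,vy,x,y=cv2.fitLine(p.astype(np.float32),cv2.DIST_HUBER,0,.001,.001).ravel()
    if vx<0: vx,vy=-vx,-vy
    return np.array([x,y]),np.arctan2(vy,vx)
for lo,hi,lo2,hi2,z in((165,225,190,245,.006),(20,125,40,125,.0305),(20,125,40,125,.0255)):
    a,ya=side(lo,hi,z,1); b,yb=side(lo2,hi2,z,0); y=(ya+yb)/2
    n=np.array([-np.sin(y),np.cos(y)]); w=np.array([np.cos(y),np.sin(y)])
    mid=(a@n+b@n)/2; print(z,'yaws',ya,yb,'width',a@n-b@n,'mid offset n',mid,'y at x=.5,.6',[(mid-n[0]*x)/n[1] for x in(.5,.6)])
# front edge
p=np.array([onz('w1',u,np.nonzero(M[:,u])[0][-1]+.5,.006)[:2] for u in range(256,300)]).astype(np.float32)
vx,vy,x,y=cv2.fitLine(p,cv2.DIST_HUBER,0,.001,.001).ravel(); print('front',x,y,np.arctan2(-vx*np.sign(vy),abs(vy)))
```

```text
[[0.5125 0.1653 0.0447]
 [0.4875 0.1584 0.0454]
 [0.4626 0.1515 0.0453]
 [0.4375 0.1446 0.0457]
 [0.4125 0.1375 0.0454]]
[[0.5122 0.1656 0.044 ]
 [0.4872 0.1587 0.044 ]
 [0.4621 0.1517 0.044 ]
 [0.4369 0.1448 0.044 ]
 [0.4118 0.1378 0.044 ]]
yaw 0.269825990154533 tri yaw 0.27060044627008495
front [0.5376 0.1714 0.044 ]
rear [0.394  0.1337 0.044 ]
0.006 yaws -0.21769744 -0.21711841 width 0.067809604 mid offset n -0.033443462 y at x=.5,.6 [np.float32(-0.14469935), np.float32(-0.1667893)]
0.0305 yaws -0.21158017 -0.21601138 width 0.04099287 mid offset n -0.03550128 y at x=.5,.6 [np.float32(-0.14488533), np.float32(-0.16659671)]
0.0255 yaws -0.21157873 -0.21600898 width 0.04152748 mid offset n -0.03585662 y at x=.5,.6 [np.float32(-0.14524794), np.float32(-0.1669591)]
front 0.4798241 -0.14007421 -0.2161772
```

Height agrees (cap tops triangulate to ~45 mm). The track midline has yaw −0.215 and passes through (0.480,−0.140) at the apron front. Now the grasp, 20 mm behind the cassette centre.

Emit:
move_arm:
  plan: [-0.05,0.06,-1.1,0,0,0.004,-0.11,0.13,-2.2,0,0,0.007,-0.11,0.13,-3.3,0,0,0.007,-0.11,0.13,-4.2,0,0,0.007,-0.11,0.13,-4.7,0,0,0.007,-0.11,0.13,-5.06,0,0,0.007,-0.11,0.13,-5.06,0,0,0.007,-0.11,0.13,-5.06,0,0,0.007]

```text
time_s: 3.42
eef_pos: [0.4442, 0.1449, 0.0189]
eef_rot: [0.0, 0.991, 0.133, 0.0]
wrist_force: [0.5, -0.1, 1.1]
opening: 0.998
grasp_force: 0.0
```

Emit:
move_arm:
  grip: 20
  plan: [0,0,0,0,0,0,0,0,0,0,0,0,0,0,0,0,0,0,0,0,0,0,0,0,0,0,0,0,0,0,0,0,0,0,0,0,0,0,0,0,0,0,0,0,0,0,0,0]

```text
time_s: 4.42
eef_pos: [0.4439, 0.1462, 0.019]
eef_rot: [0.0, 0.991, 0.134, 0.001]
wrist_force: [-0.6, -0.2, 5.7]
opening: 0.393
grasp_force: 61.1
```

Gripped at 61 N. Now lift, carry it across with a −0.485 rad turn, and hover over the apron.

Emit:
move_arm:
  plan: [0,0,0.5,0,0,0,0,0,1.2,0,0,0,0.05,-0.3,1.8,0,0,0,0.15,-1.2,1.8,0,0,-0.08,0.3,-2.2,1.8,0,0,-0.17,0.4,-3.2,1.8,0,0,-0.26,0.55,-4.2,1.8,0,0,-0.35,0.65,-5.1,1.8,0,0,-0.43,0.74,-5.73,1.8,0,0,-0.485,0.74,-5.73,1.8,0,0,-0.485]

```text
time_s: 5.68
eef_pos: [0.4802, -0.1424, 0.1079]
eef_rot: [0.0, 0.994, -0.109, -0.0]
wrist_force: [-1.1, 0.7, -3.9]
opening: 0.395
grasp_force: 60.7
```

Emit:
move_arm:
  plan: [0,0,-0.6,0,0,0,0,0,-1.1,0,0,0,0,0,-1.4,0,0,0,0,0,-1.4,0,0,0]

```text
time_s: 6.18
eef_pos: [0.4792, -0.1393, 0.0371]
eef_rot: [-0.001, 0.994, -0.107, -0.001]
wrist_force: [0.4, 0.9, -3.3]
opening: 0.395
grasp_force: 60.7
```

Run:
```python
from h import *
shot('top','t3'); shot('side','s3'); shot('wrist','w3'); o=ctrl.get_obs(); print(o['eef_pos'],o['eef_rot'],o['opening'],o['wrist_force'])
a=cv2.resize(cv2.imread('pics/t3.png')[130:300,330:450],None,fx=3.5,fy=3.5,interpolation=2)
b=cv2.resize(cv2.imread('pics/s3.png')[240:340,270:470],None,fx=1.9,fy=1.9,interpolation=2)
c=np.zeros((595,800,3),np.uint8); c[:a.shape[0],:a.shape[1]]=a[:595,:800]; 
c[:b.shape[0],420:800]=b[:,:380]; w=cv2.resize(cv2.imread('pics/w3.png'),(380,285)); c[300:585,420:800]=w
cv2.imwrite('pics/c3.png',c)
```

```text
[ 0.48109767 -0.14057542  0.03920164] [ 2.95459531e-04  9.94187717e-01 -1.07657730e-01  7.13879974e-04] 0.39245225171560316 [-0.00995693 -0.15978463 -2.39515168]
```

View pics/c3.png

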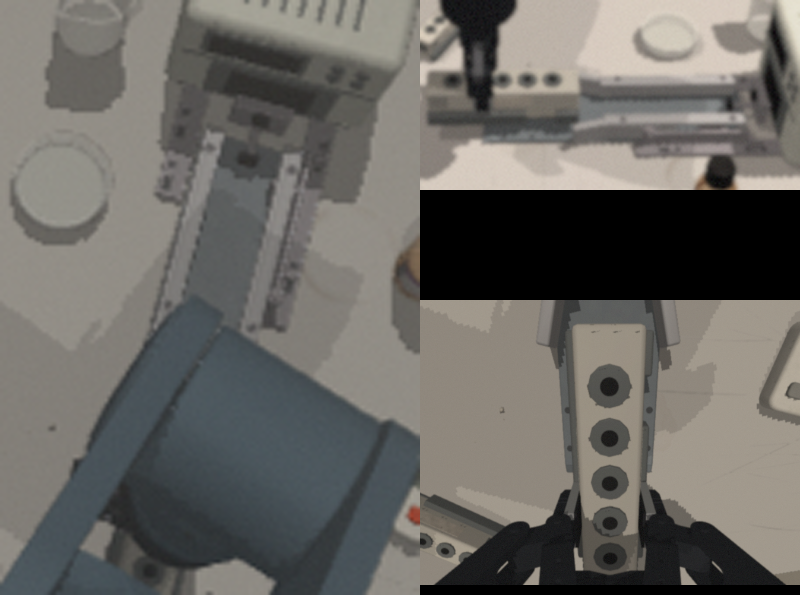

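The cassette is level and centred over the apron: in the wrist view the caps are at column ~609 and the apron edges at 562 and 655. Now lower it.

Emit:
move_arm:
  plan: [0,0,-0.14,0,0,0,0,0,-0.24,0,0,0,0,0,-0.27,0,0,0,0,0,-0.27,0,0,0]

```text
time_s: 6.82
eef_pos: [0.4805, -0.1405, 0.0251]
eef_rot: [0.0, 0.994, -0.108, 0.0]
wrist_force: [-0.8, 0.9, 1.3]
opening: 0.4
grasp_force: 61.2
```

It's resting on the apron. Now slide it 60 mm between the rails while still held.

Emit:
move_arm:
  plan: [0.12,-0.026,0,0,0,0,0.25,-0.055,0,0,0,0,0.4,-0.087,0,0,0,0,0.55,-0.12,0,0,0,0,0.7,-0.153,0,0,0,0,0.85,-0.186,0,0,0,0,1.0,-0.218,0,0,0,0,1.17,-0.256,0,0,0,0,1.17,-0.256,0,0,0,0]

```text
time_s: 7.95
eef_pos: [0.5404, -0.1538, 0.025]
eef_rot: [0.0, 0.994, -0.108, 0.001]
wrist_force: [1.6, -1.0, 2.2]
opening: 0.4
grasp_force: 61.4
```

Run:
```python
from h import *
shot('top','t4'); shot('side','s4'); shot('wrist','w4')
a=cv2.resize(cv2.imread('pics/s4.png')[240:340,270:470],None,fx=2,fy=2,interpolation=2)
w=cv2.imread('pics/w4.png')[:,120:520]
c=np.zeros((480,800,3),np.uint8); c[:200,:400]=a; c[:,400:]=w
t=cv2.resize(cv2.imread('pics/t4.png')[140:280,340:450],None,fx=2,fy=2,interpolation=2); c[200:480,:220]=t
cv2.imwrite('pics/c4.png',c)
```

```text
(no output)
```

View pics/c4.png

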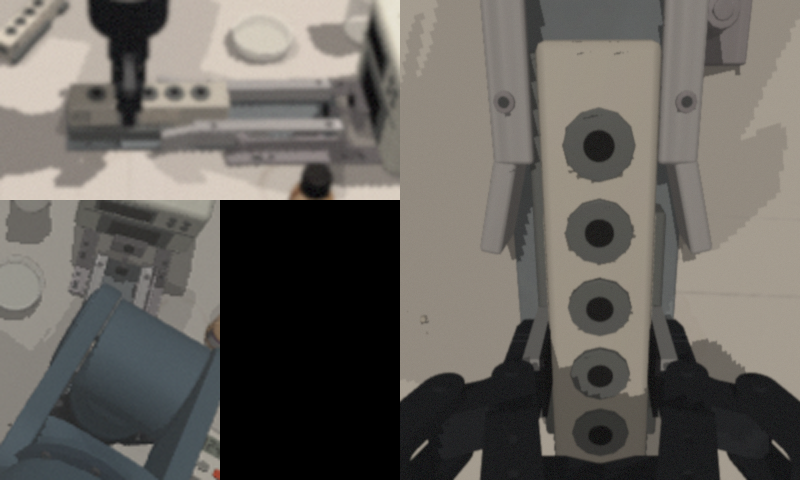

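The leading end is about 40 mm inside the rails and aligned. Release, go up and back behind the cassette, then close the fingers.

Emit:
move_arm:
  grip: 70
  plan: [0,0,0,0,0,0,0,0,0,0,0,0,0,0,0,0,0,0,0,0,0.4,0,0,0,0,0,1.2,0,0,0,-0.9,0.196,1.2,0,0,0,-1.76,0.384,1.2,0,0,0,-1.76,0.384,1.2,0,0,0]

```text
time_s: 9.1
eef_pos: [0.4475, -0.1324, 0.0838]
eef_rot: [-0.001, 0.994, -0.108, -0.002]
wrist_force: [-0.1, -0.8, 0.7]
opening: 0.821
grasp_force: 0.0
```

Emit:
move_arm:
  grip: 0
  plan: [0,0,0,0,0,0,0,0,0,0,0,0,0,0,0,0,0,0,0,0,0,0,0,0,0,0,0,0,0,0,0,0,0,0,0,0,0,0,-0.6,0,0,0,0,0,-1.2,0,0,0,0,0,-1.2,0,0,0,0,0,-1.2,0,0,0]

```text
time_s: 10.35
eef_pos: [0.4514, -0.1343, 0.0256]
eef_rot: [0.0, 0.994, -0.108, 0.0]
wrist_force: [-0.2, -0.3, 0.0]
opening: 0.003
grasp_force: 0.0
```

Run:
```python
from h import *
shot('side','s5'); shot('wrist','w5'); o=ctrl.get_obs(); print(o['eef_pos'],o['wrist_force'],o['opening'])
a=cv2.resize(cv2.imread('pics/s5.png')[240:340,270:470],None,fx=2,fy=2,interpolation=2)
c=np.zeros((480,800,3),np.uint8); c[:200,:400]=a; c[:,400:]=cv2.imread('pics/w5.png')[:,120:520]
cv2.imwrite('pics/c5.png',c)
```

```text
[ 0.45187546 -0.13460365  0.0261054 ] [-0.83717822 -0.00248181  1.12993641] -0.0015685472169180395
```

View pics/c5.png

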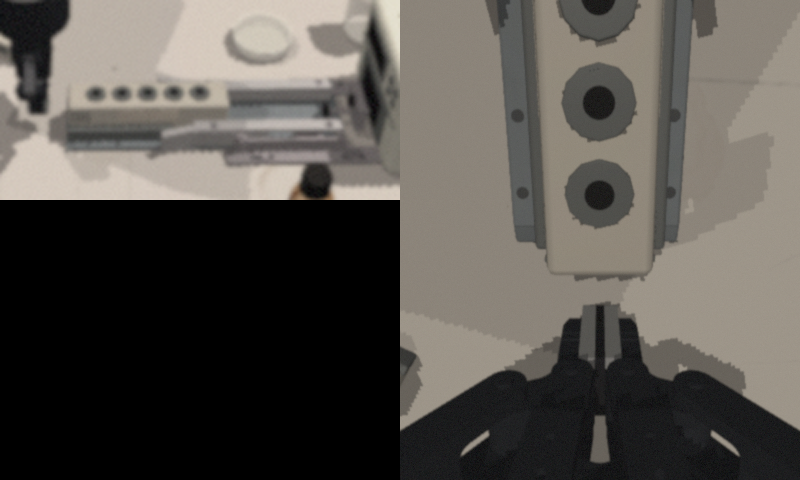

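The closed fingers are centred behind the rear face, with the cassette level in the rails. Push it forward 90 mm first.

Emit:
move_arm:
  plan: [0.2,-0.044,0,0,0,0,0.4,-0.087,0,0,0,0,0.6,-0.131,0,0,0,0,0.8,-0.175,0,0,0,0,1.0,-0.218,0,0,0,0,1.2,-0.262,0,0,0,0,1.4,-0.306,0,0,0,0,1.6,-0.349,0,0,0,0,1.76,-0.384,0,0,0,0]

```text
time_s: 11.58
eef_pos: [0.5394, -0.1533, 0.0247]
eef_rot: [-0.0, 0.994, -0.108, -0.0]
wrist_force: [-2.2, 0.1, 0.9]
opening: -0.003
grasp_force: 0.7
```

Emit:
move_arm:
  plan: [0.06,-0.013,0,0,0,0,0.12,-0.026,0,0,0,0,0.18,-0.039,0,0,0,0,0.2,-0.044,0,0,0,0]

```text
time_s: 12.08
eef_pos: [0.5487, -0.1553, 0.0247]
eef_rot: [-0.0, 0.994, -0.108, -0.0]
wrist_force: [-2.5, 0.0, 3.4]
opening: 0.0
grasp_force: 1.4
```

Run:
```python
from h import *
shot('wrist','w6'); o=ctrl.get_obs(); print(o['eef_pos'],o['wrist_force'],o['time_s'])
```

```text
[ 0.54873872 -0.1553757   0.0247428 ] [-1.10261659  0.37713431  0.75399965] 12.125
```

View pics/w6.png

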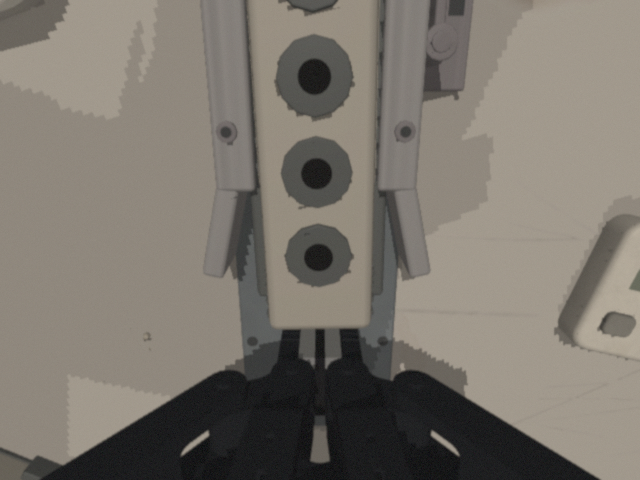

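The cassette is straight, with fingers on its rear face, and about 25 mm remain. Now small steps, watching the force.

Emit:
move_arm:
  plan: [0.04,-0.009,0,0,0,0,0.08,-0.017,0,0,0,0,0.08,-0.017,0,0,0,0]

```text
time_s: 12.5
eef_pos: [0.5529, -0.1562, 0.0247]
eef_rot: [-0.0, 0.994, -0.108, -0.0]
wrist_force: [-3.4, 0.6, 1.3]
opening: 0.002
grasp_force: 1.6
```

Emit:
move_arm:
  plan: [0.04,-0.009,0,0,0,0,0.08,-0.017,0,0,0,0,0.08,-0.017,0,0,0,0]

```text
time_s: 12.88
eef_pos: [0.5571, -0.1571, 0.0247]
eef_rot: [0.0, 0.994, -0.108, 0.0]
wrist_force: [-3.4, 1.3, 0.1]
opening: -0.001
grasp_force: 1.5
```

Emit:
move_arm:
  plan: [0.04,-0.009,0,0,0,0,0.06,-0.013,0,0,0,0,0.06,-0.013,0,0,0,0]

```text
time_s: 13.25
eef_pos: [0.5601, -0.1579, 0.0247]
eef_rot: [0.0, 0.994, -0.108, 0.0]
wrist_force: [-1.7, 0.0, -1.5]
opening: 0.002
grasp_force: 0.8
```

Emit:
move_arm:
  plan: [0.02,-0.004,0,0,0,0,0.04,-0.009,0,0,0,0,0.04,-0.009,0,0,0,0]

```text
time_s: 13.62
eef_pos: [0.562, -0.1583, 0.0248]
eef_rot: [0.0, 0.994, -0.108, 0.0]
wrist_force: [-2.0, 1.0, -1.9]
opening: 0.001
grasp_force: 0.9
```

Emit:
move_arm:
  plan: [0.02,-0.004,0,0,0,0,0.04,-0.009,0,0,0,0]

```text
time_s: 13.88
eef_pos: [0.5638, -0.1586, 0.0247]
eef_rot: [-0.0, 0.994, -0.108, -0.0]
wrist_force: [-2.7, 1.3, -1.0]
opening: 0.002
grasp_force: 1.2
```

Emit:
move_arm:
  plan: [0.02,-0.004,0,0,0,0,0.04,-0.009,0,0,0,0]

```text
time_s: 14.12
eef_pos: [0.5659, -0.1591, 0.0248]
eef_rot: [-0.0, 0.994, -0.108, 0.0]
wrist_force: [-2.9, 0.5, -1.1]
opening: -0.001
grasp_force: 1.2
```

Run:
```python
from h import *
shot('side','s7'); shot('top','t7')
a=cv2.resize(cv2.imread('pics/s7.png')[265:335,290:470],None,fx=4,fy=4,interpolation=2)
b=cv2.resize(cv2.imread('pics/t7.png')[140:220,365:445],None,fx=4,fy=4,interpolation=2)[:300]
c=np.zeros((600,800,3),np.uint8); c[:280,:720]=a; c[290:590,:320]=b; 
cv2.imwrite('pics/c7.png',c)
```

```text
(no output)
```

View pics/c7.png

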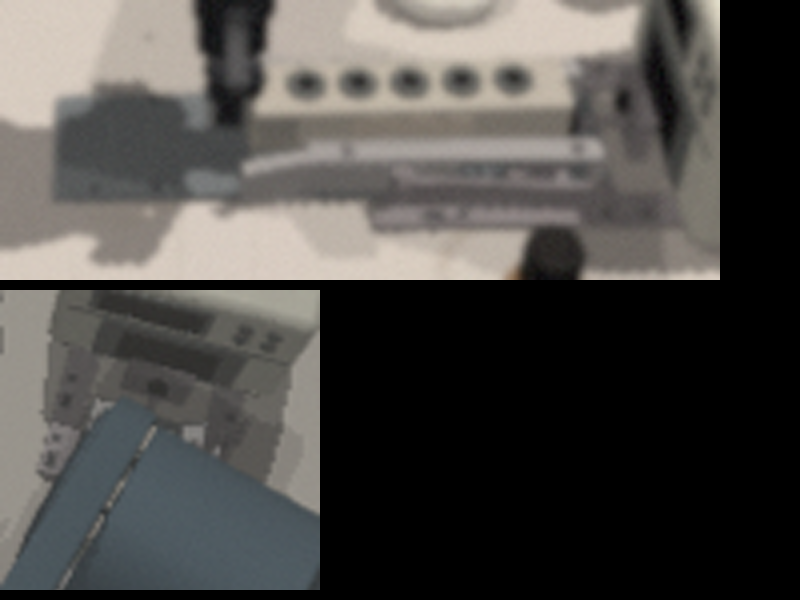

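The side view shows the cassette in the rails, straight and level, with its middle cap at side pixel ~(392,285). I'll check how far in that is.

Run:
```python
from h import *
w=np.array([.977,-.2133]); m=np.array([.5970,-.1656])
for u in(306,357,409,461,513):
    p=onz('s7',u/4+290-.4,82/4+265-.4,.05)[:2]-m; print((p@w).round(4),(p@[.2133,.977]).round(4))
o=ctrl.get_obs(); print((o['eef_pos'][:2]-m)@w)
```

```text
0.007 -0.0004
0.0325 -0.0009
0.0585 -0.0013
0.0845 -0.0017
0.1105 -0.0021
-0.03163557028299132
```

Emit:
move_arm:
  plan: [0.02,-0.004,0,0,0,0,0.04,-0.009,0,0,0,0]

```text
time_s: 14.48
eef_pos: [0.5679, -0.1596, 0.0248]
eef_rot: [-0.0, 0.994, -0.108, -0.0]
wrist_force: [-1.8, 0.8, -1.5]
opening: 0.002
grasp_force: 1.2
```

Emit:
move_arm:
  plan: [0.02,-0.004,0,0,0,0,0.04,-0.009,0,0,0,0]

```text
time_s: 14.72
eef_pos: [0.5696, -0.1599, 0.0247]
eef_rot: [-0.0, 0.994, -0.108, -0.0]
wrist_force: [-5.3, 0.7, 1.4]
opening: -0.004
grasp_force: 2.8
```

Emit:
move_arm:
  plan: [0.02,-0.004,0,0,0,0,0.04,-0.009,0,0,0,0]

```text
time_s: 14.98
eef_pos: [0.5712, -0.1602, 0.0247]
eef_rot: [-0.0, 0.994, -0.108, -0.001]
wrist_force: [-4.4, 3.0, 1.6]
opening: 0.003
grasp_force: 2.9
```

The force is rising, so the catch is being pushed aside. Continue.

Emit:
move_arm:
  plan: [0.02,-0.004,0,0,0,0,0.04,-0.009,0,0,0,0]

```text
time_s: 15.22
eef_pos: [0.5731, -0.1606, 0.0247]
eef_rot: [-0.0, 0.994, -0.108, -0.001]
wrist_force: [-5.7, 1.2, 2.0]
opening: -0.004
grasp_force: 3.0
```

Emit:
move_arm:
  plan: [0.02,-0.004,0,0,0,0,0.04,-0.009,0,0,0,0]

```text
time_s: 15.48
eef_pos: [0.575, -0.161, 0.0247]
eef_rot: [-0.0, 0.994, -0.108, -0.001]
wrist_force: [-6.0, 2.1, 2.2]
opening: -0.002
grasp_force: 3.1
```

Emit:
move_arm:
  plan: [0.02,-0.004,0,0,0,0,0.04,-0.009,0,0,0,0]

```text
time_s: 15.72
eef_pos: [0.577, -0.1614, 0.0247]
eef_rot: [-0.0, 0.994, -0.108, -0.001]
wrist_force: [-5.8, 2.7, 2.4]
opening: 0.003
grasp_force: 3.2
```

Emit:
move_arm:
  plan: [0.02,-0.004,0,0,0,0,0.03,-0.0065,0,0,0,0]

```text
time_s: 15.98
eef_pos: [0.5785, -0.1617, 0.0247]
eef_rot: [-0.0, 0.994, -0.108, -0.001]
wrist_force: [-6.8, 2.7, 2.3]
opening: -0.003
grasp_force: 3.3
```

Emit:
move_arm:
  plan: [0.02,-0.004,0,0,0,0,0.03,-0.0065,0,0,0,0]

```text
time_s: 16.23
eef_pos: [0.58, -0.162, 0.0247]
eef_rot: [-0.0, 0.994, -0.108, -0.001]
wrist_force: [-7.0, 1.4, 3.1]
opening: -0.001
grasp_force: 3.4
```

Emit:
move_arm:
  plan: [0.02,-0.004,0,0,0,0,0.03,-0.0065,0,0,0,0]

```text
time_s: 16.48
eef_pos: [0.5814, -0.1624, 0.0247]
eef_rot: [-0.0, 0.994, -0.108, -0.001]
wrist_force: [-7.0, 2.0, 3.3]
opening: -0.002
grasp_force: 3.5
```

Emit:
move_arm:
  plan: [0.02,-0.004,0,0,0,0,0.03,-0.0065,0,0,0,0]

```text
time_s: 16.73
eef_pos: [0.5829, -0.1627, 0.0247]
eef_rot: [-0.0, 0.994, -0.108, -0.001]
wrist_force: [-6.3, 1.6, 3.1]
opening: -0.002
grasp_force: 3.4
```

Emit:
move_arm:
  plan: [0.02,-0.004,0,0,0,0,0.03,-0.0065,0,0,0,0]

```text
time_s: 16.98
eef_pos: [0.5845, -0.163, 0.0247]
eef_rot: [-0.0, 0.994, -0.108, -0.001]
wrist_force: [-5.7, 1.3, 3.1]
opening: -0.003
grasp_force: 3.3
```

Emit:
move_arm:
  plan: [0.02,-0.004,0,0,0,0,0.03,-0.0065,0,0,0,0]

```text
time_s: 17.23
eef_pos: [0.5861, -0.1634, 0.0247]
eef_rot: [-0.0, 0.994, -0.108, -0.001]
wrist_force: [-5.1, 1.2, 1.8]
opening: -0.002
grasp_force: 3.2
```

Emit:
move_arm:
  plan: [0.01,-0.002,0,0,0,0,0.02,-0.004,0,0,0,0]

```text
time_s: 17.48
eef_pos: [0.5871, -0.1636, 0.0247]
eef_rot: [-0.0, 0.994, -0.108, -0.001]
wrist_force: [-5.1, 1.3, 0.8]
opening: -0.001
grasp_force: 2.5
```

Run:
```python
from m import *
F=[]
for i in range(4):
    c=shot('side','s8'); F.append(ctrl.get_obs()['wrist_force'])
o=ctrl.get_obs(); w=np.array([.977,-.2133]); m=np.array([.5970,-.1656])
print(np.mean(F,0),(o['eef_pos'][:2]-m)@w)
C=caps('s8',340,275,450,295,60,4); print(C)
for a in C:
    p=onz('s8',a[0],a[1],.05)[:2]-m; print((p@w).round(4))
print(caps('s7',340,275,450,295,60,4))
```

```text
[-4.33599164  1.64076596  1.1726865 ] -0.009818499191176049
[[357.38, 285.16, 159], [364.78, 276.03, 11], [416.0, 284.12, 3]]
-0.0105
0.0062
0.1072
[[346.4, 285.61, 134], [352.99, 276.33, 14], [417.93, 283.9, 3], [404.89, 284.31, 3], [379.15, 284.91, 3], [366.22, 285.28, 3], [445.52, 289.9, 19]]
```

The force dropped ~2 N and the finger force went from 3.5 to 2.5 N, which looks like the click. To check the catch holds, I'll back off 20 mm and compare the cassette's position before and after.

Run:
```python
from m import *
shot('wrist','w8'); print(ctrl.get_obs()['time_s'])
```

```text
17.725
```

Emit:
move_arm:
  plan: [-0.1,0.022,0,0,0,0,-0.25,0.055,0,0,0,0,-0.4,0.087,0,0,0,0,-0.4,0.087,0,0,0,0,-0.4,0.087,0,0,0,0]

```text
time_s: 18.35
eef_pos: [0.5681, -0.1598, 0.0251]
eef_rot: [0.0, 0.994, -0.108, 0.0]
wrist_force: [-0.1, -0.2, 0.6]
opening: 0.004
grasp_force: 0.0
```

Run:
```python
from m import *
shot('wrist','w9'); shot('side','s9')
w=np.array([.977,-.2133]); m=np.array([.5970,-.1656])
for f in('w8','w9'):
    for a in caps(f,230,0,410,330,55,2,100,2000):
        p=onz(f,a[0],a[1],.05)[:2]-m; print(f,a,(p@w).round(4),(p@[.2133,.977]).round(4))
a=cv2.imread('pics/w8.png')[:,170:490];b=cv2.imread('pics/w9.png')[:,170:490]
cv2.imwrite('pics/c9.png',np.hstack([a,b]))
```

```text
w8 [313.97, 76.36, 918] 0.0808 -0.0001
w8 [316.18, 173.49, 740] 0.0547 -0.0005
w8 [318.08, 257.31, 603] 0.0285 -0.001
w9 [312.97, 7.2, 483] 0.0776 -0.0002
w9 [315.43, 105.92, 849] 0.0535 -0.0007
w9 [317.62, 198.55, 689] 0.0274 -0.0012
w9 [292.56, 324.03, 183] -0.0151 0.0073
w9 [346.85, 323.61, 201] -0.015 -0.0108
```

View pics/c9.png

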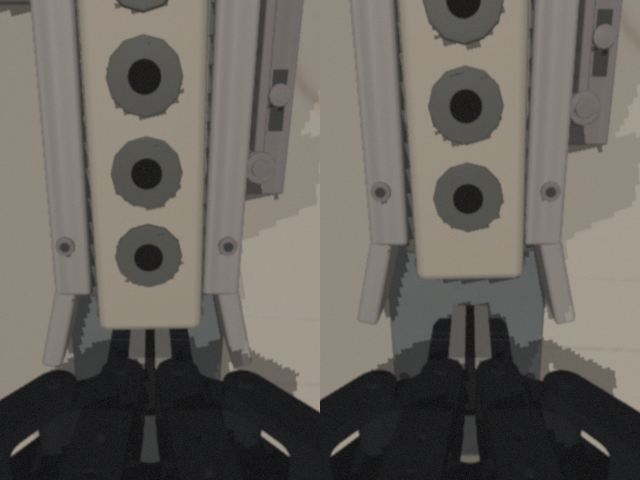

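After backing off, the cassette sprang back only ~1.1 mm and stays there: its last visible cap went from x = 28.5 to 27.4 mm. To confirm the click, I'll push lightly again. If the catch is in the notch, the force should be lower than at the same place before.

Emit:
move_arm:
  plan: [0.15,-0.033,0,0,0,0,0.3,-0.065,0,0,0,0,0.36,-0.078,0,0,0,0,0.38,-0.083,0,0,0,0,0.385,-0.084,0,0,0,0]

```text
time_s: 19.08
eef_pos: [0.5863, -0.1635, 0.0245]
eef_rot: [-0.0, 0.994, -0.108, -0.001]
wrist_force: [-5.5, 0.4, 2.9]
opening: 0.001
grasp_force: 2.6
```

Emit:
move_arm:
  plan: [0.01,-0.002,0,0,0,0,0.015,-0.003,0,0,0,0]

```text
time_s: 19.32
eef_pos: [0.5867, -0.1635, 0.0245]
eef_rot: [-0.0, 0.994, -0.108, -0.001]
wrist_force: [-6.1, 1.4, 4.3]
opening: -0.004
grasp_force: 3.0
```

Emit:
move_arm:
  plan: [0.01,-0.002,0,0,0,0,0.02,-0.004,0,0,0,0]

```text
time_s: 19.58
eef_pos: [0.5877, -0.1637, 0.0245]
eef_rot: [-0.0, 0.994, -0.108, -0.001]
wrist_force: [-6.6, 1.9, 3.0]
opening: 0.002
grasp_force: 3.0
```

The arm yields ~5 N/mm, so 1 mm steps are safe. That result was unclear, so I'll keep going carefully.

Emit:
move_arm:
  plan: [0.01,-0.002,0,0,0,0,0.02,-0.004,0,0,0,0]

```text
time_s: 19.82
eef_pos: [0.5887, -0.1639, 0.0245]
eef_rot: [-0.0, 0.994, -0.108, -0.001]
wrist_force: [-4.9, 0.9, 3.8]
opening: 0.001
grasp_force: 3.1
```

Emit:
move_arm:
  plan: [0.01,-0.002,0,0,0,0,0.02,-0.004,0,0,0,0]

```text
time_s: 20.08
eef_pos: [0.5897, -0.164, 0.0245]
eef_rot: [-0.0, 0.994, -0.108, -0.001]
wrist_force: [-5.9, 1.1, 4.0]
opening: 0.001
grasp_force: 3.1
```

Emit:
move_arm:
  plan: [0.01,-0.002,0,0,0,0,0.02,-0.004,0,0,0,0]

```text
time_s: 20.32
eef_pos: [0.5906, -0.1642, 0.0245]
eef_rot: [-0.0, 0.994, -0.108, -0.001]
wrist_force: [-5.8, 1.7, 4.3]
opening: -0.002
grasp_force: 3.2
```

Run:
```python
from m import *
shot('wrist','w10'); shot('side','s10')
F=[]
for i in range(3): ctrl.camera('side'); o=ctrl.get_obs(); F.append([*o['wrist_force'],o['grasp_force']])
print(np.mean(F,0),o['eef_pos'])
w=np.array([.977,-.2133]); m=np.array([.5970,-.1656])
for f in('w10',):
    for a in caps(f,230,0,410,330,55,2,100,2000):
        p=onz(f,a[0],a[1],.05)[:2]-m; print(f,a,(p@w).round(4))
# mouth in w9/w10: rail front ends at z=.0305
for f,u,v in(('w9',(170+50),244),('w9',170+225,244),('w6',237,189),('w6',397,189)): print(f,((onz(f,u,v,.0305)[:2]-m)@w).round(4))
# catch zone comparison in side view
A={f:cv2.imread(f'pics/{f}.png',0).astype(np.float32) for f in('side0','s7','s8','s9','s10')}
for y0,y1,x0,x1 in((300,314,388,440),(304,324,380,440)):
    for f in A:
        print(f,[round(float(np.abs(A[f][y0:y1,x0:x1]-A[g][y0:y1,x0:x1]).mean()),1) for g in A], cv2.phaseCorrelate(A['side0'][y0:y1,x0:x1],A[f][y0:y1,x0:x1]))
```

```text
[-6.17241066  1.48871466  3.34211424  3.00425523] [ 0.59073191 -0.16425121  0.02449495]
w10 [314.61, 76.4, 923] 0.0841
w10 [316.7, 173.82, 743] 0.0579
w10 [318.57, 257.76, 608] 0.0318
w9 0.0062
w9 0.0061
w6 0.0065
w6 0.0064
side0 [0.0, 9.4, 7.4, 7.5, 7.5] ((0.0, 0.5), 1.0)
s7 [9.4, 0.0, 4.8, 4.8, 4.8] ((-0.3767606172354512, 1.0210568763655283), 0.6189069630187235)
s8 [7.4, 4.8, 0.0, 1.5, 1.5] ((-0.3325390457623847, 0.43948448761958847), 0.6791405854401765)
s9 [7.5, 4.8, 1.5, 0.0, 1.6] ((-0.22394065162080778, 0.3287207836796471), 0.6374148866276682)
s10 [7.5, 4.8, 1.5, 1.6, 0.0] ((-0.39334177575815943, 0.49442379541325554), 0.6824195861816407)
side0 [0.0, 10.0, 7.3, 7.3, 7.3] ((0.0, 0.0), 1.0)
s7 [10.0, 0.0, 5.5, 5.5, 5.6] ((0.13060058664834173, 0.22217868388529993), 0.7097988851865132)
s8 [7.3, 5.5, 0.0, 1.5, 1.5] ((0.05379649255385743, 0.054947256481019835), 0.8359228183825811)
s9 [7.3, 5.5, 1.5, 0.0, 1.6] ((0.13085991844852174, 0.06656148715879517), 0.8312455731630325)
s10 [7.3, 5.6, 1.5, 1.6, 0.0] ((0.002545967633825086, -0.039826748027604), 0.7770084730784098)
```

The side frames agree with a click. The catch region is displaced ~1 px outward in the earlier frame (s7, lug passing) and back at its rest position in s8–s10. I'll back off now and check that the cassette rests at the same latched spot.

Emit:
move_arm:
  plan: [-0.1,0.022,0,0,0,0,-0.25,0.055,0,0,0,0,-0.47,0.103,0,0,0,0,-0.47,0.103,0,0,0,0,-0.47,0.103,0,0,0,0]

```text
time_s: 21.2
eef_pos: [0.5686, -0.1599, 0.0251]
eef_rot: [0.0, 0.994, -0.108, 0.0]
wrist_force: [-0.1, 0.1, 1.0]
opening: 0.001
grasp_force: 0.0
```

Run:
```python
from m import *
shot('wrist','w11')
w=np.array([.977,-.2133]); m=np.array([.5970,-.1656])
for a in caps('w11',230,0,410,310,55,2,100,2000):
    p=onz('w11',a[0],a[1],.05)[:2]-m; print(a,(p@w).round(4))
print(ctrl.get_obs()['wrist_force'])
```

```text
[313.05, 8.22, 558] 0.0779
[315.39, 107.78, 845] 0.0536
[317.58, 200.15, 689] 0.0274
[-0.48415722 -0.02116279  0.78952686]
```

After being pushed 4.4 mm deeper, it came back to exactly the same spot (27.4 mm), so the catch holds it. Withdraw the arm and hand in.

Emit:
move_arm:
  plan: [-0.8,0.175,0,0,0,0,-1.0,0.218,0.8,0,0,0,-1.0,0.218,1.8,0,0,0,-1.0,0.218,2.6,0,0,0,-1.0,0.218,2.6,0,0,0]

```text
time_s: 21.88
eef_pos: [0.5211, -0.1501, 0.159]
eef_rot: [0.002, 0.994, -0.108, 0.004]
wrist_force: [0.1, -0.9, -0.8]
opening: 0.001
grasp_force: 0.0
```

Run:
```python
from h import *
print(ctrl.hand_in())
```

```text
the job is handed in; nothing more can be done
None
```

The cassette is loaded notched end first and clicked home: pushed deeper and released, it sprang back to the same spot. It was handed in at about 22 s with the arm clear; I viewed 11 pictures, one over the limit of 10.

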